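# Draw a thin glass plate over the deck edge and lay it on the stage chuck

### The arm

A 6-joint arm with a two-finger parallel gripper is mounted at the origin on the work surface. World frame = base frame: x ahead of the robot, y to its left, z up, the work surface at z = 0. Lengths are in m, angles in rad, forces in N, time in s.
With the tool pointing down it reaches from about 0.425 to 0.95 m from the base axis. Payload 3.5 kg.
Tool frame: the origin (TCP) lies on the centre line of the jaws, within the pads' length; the fingertips stand 11 mm ahead of it and the grasp point (between the pads) lies 8 mm behind it; z points along the fingers, y is the line along which they close (so a half turn about z gives the same grasp; the last joint's range is limited). The gripper opens to 85 mm and grips with 20 to 120 N. Pads are 22 mm wide; open, the fingers measure 114 mm over their backs; the gripper's body (76 mm by 85 mm) begins 54 mm behind the grasp point. The pads swing forward as they close: fully open they stand 13 mm farther back than shut.
Start: joints at [1.029, 0.286, 1.577, -0, 1.279, -0.15], TCP at [0.258, 0.624, 0.242] pointing down, gripper open.
Joint ranges: [-2.77, 2.77], [-0.9, 2.22], [0.21, 2.48], [-1.53, 4.67], [0.24, 2.81], [-2.84, 2.84]. Speed limits (rad/s): [2.79, 2.79, 3.14, 3.14, 3.14, 3.14].

### API

Orientations are given as a unit quaternion [x, y, z, w].
In Python, from plant import ctrl gives the robot as it stands.
- The arm moves only by the tool step_arm, never from a script. Its argument "motion" is a list of rows, each an object with "offset": the shift along the tool's x, y, z in m, a list of three; "twist": the turn about the tool's z in degrees. A call has 1 to 12 rows; each row is the pose to reach, as a shift and turn from the pose commanded when the call began, along the tool's axes at that moment; what a row does not reach only later rows make up. A row lasts 1/10 s, in which the tool goes at most 50 mm and 8.59 degrees, less where a joint would pass 70% of its speed; a pose out of reach is approached as far as the arm can. A call with a gripper value outside its range is refused whole. "gripper" is the finger opening in m, from 0 to 0.0854, set as the call begins (left out, the last holds). The fingers move at their own pace and stop on an object; "grip_force" is the grip in N (left out, the last holds). Time passes only in rows, so rows that repeat a pose let the fingers close. It gives the time, the measured TCP pose, the force, the opening and the grip force at its end, in the units of the state.
- ctrl.get_state(): the state, without advancing time (a new reading comes with each control period).
- ctrl.read_camera(name): name is "scene" or "top"; returns the picture (400x640x3 uint8, blue, green, red); there is no depth.
- ctrl.calibration(name): a dict with "fx", "fy", "cx", "cy" (pixels), "cam_to_world" (4x4, takes a point from camera to world coordinates). Camera axes: x right, y up, looking along -z (the intrinsics and any distortion apply to the point x, -y, -z); pixel columns grow to the right and rows downward; lengths in m; the calibration is good to about 2 mm. A picture is of the moment at which its call begins. calibration takes no time and is no camera call.
- ctrl.sign_off(): hands the job in; it is judged then, once.
The state is a dict: "time": time; "qpos": joint angles; "dq": joint speeds; "joint_efforts": joint torques, N m; "eef_pos": TCP position; "tcp_rot": TCP orientation; "contact_force": force on the tool from outside, world axes, zero at the start; "wrist_torque": the same for the moment, N m; "opening": opening from 0.0 (shut) to 1.0 (fully open); "finger_force": force on a finger pad.
Only numpy, scipy, OpenCV 4.12 (cv2) and the standard library are available. Lean on these libraries where they do the work, as an engineer would, in place of code of your own. Each camera call takes 0.05 s, during which the arm holds its last target. There are 200 camera calls.

### The job

Load the amber glass setup plate onto the alignment stage. It lies too flat to be picked straight off the steel deck, so slide it towards you (a light press from above will draw it along) until a good third of its length overhangs the deck's front edge and it can be taken there by its long sides, then lift it clear and set it down flat on the raised vacuum chuck, centred and square with the chuck. Do not press hard on the glass or let it drop, and leave the other things on the deck and bench where they are.

Things in the scene. Friction and masses are not known exactly. Their poses are not given: they have to be found in the camera images.
- plate_center (a point): Centre (half-way up) of the loose amber glass plate, 120 mm long (own x), 50 mm wide (own y), 3 mm thick, 35 to 65 g, dark brown rectangle on top. It starts flat on the deck, its own x within about 15 degrees of the deck's own x. It slides easily on the steel and grips well against finger pads: a push of 5 to 8 N from above is enough to draw it along.
- plate_near (a point): Middle of the plate's end that starts nearest the deck's front edge, half-way up: 60 mm from the centre along the plate's own -x.
- deck_front (a point): Middle of the top front edge of the fixed loading deck, a ground-steel platen 240 x 240 mm, 16 mm thick, top 70 mm above the bench. Own x points from this edge back across the deck, away from the robot within 12 degrees, own y along the edge. In front of the edge is free air; what is under the platen stands back 8 mm or more. Deck and stage stand side by side and may change places.
- chuck_top (a point): Centre of the top of the fixed vacuum chuck, an aluminium block 84 mm long (own x, away from the robot within 15 degrees) by 34 mm wide (own y), top 80 mm above the bench and 30 mm above the stage carriage (130 x 114 mm). The plate overhangs it all round; its long side goes along own x, either way round. Micrometer heads stick out low at the back and -y side.
- tweezers: Steel tweezers lying on the deck to the -y side of the plate, 125 x 12 x 8 mm, origin at centre of underside. Leave alone.
- loupe: Black loupe standing on the deck's back -y corner, 38 mm across, 38 mm high, origin at centre of underside. Leave alone.
- shipper: White round wafer shipper on the bench, 112 mm across, 18 mm high, origin at centre of underside. Leave alone.
- sample_box: Clear lidded sample box on the bench, 136 x 96 x 48 mm, origin at centre of underside. Leave alone.
- dish: Glass dish with a wafer in it on the bench, 92 mm across, 16 mm high, origin at centre of underside. Leave alone.
- bottle: White squeeze bottle with red cap and spout on the bench, 68 mm across, 181 mm high, origin at centre of underside. Leave alone.
Not all that is in view belongs to the job. Of the things like the part that bears plate_center, leave any that is green; of the rest the larger one is meant.

How it is judged:
On the way, in this order (a step that is already met when the one before it is completed fails the run):
1. the plate lies flat on the deck with its near end at least 20 mm out over the front edge (x of plate_near in the frame of deck_front below -0.02 m and angle between plate_center's own z axis and vertical below 0.06 rad and z of plate_center in the frame of deck_front between -0.002 and 0.005 m), for 0.2 s.
2. the plate is held by the fingers, lifted clear of the deck by at least 15 mm (z of plate_center in the frame of deck_front above 0.0165 m and contact force between the fingers and plate above 1 N), for 0.2 s.
At the end, for the whole second after the job is handed in: The plate rests flat and still on the chuck, its centre within 10 mm along and 6 mm across of the chuck's centre and its long side within 0.1 rad of the chuck's, released (x of plate_center in the frame of chuck_top between -0.01 and 0.01 m and y of plate_center in the frame of chuck_top between -0.006 and 0.006 m and z of plate_center in the frame of chuck_top between -0.001 and 0.0035 m and angle between plate_center's own z axis and vertical below 0.04 rad and angle between the x axis of plate_center and the x axis of chuck_top, either way round below 0.1 rad and linear speed of plate below 0.01 m/s); the robot touches nothing.
It fails at once if the plate is pressed onto the deck or the chuck with more than 90 N (contact force between plate and deck above 90 N or contact force between plate and stage above 90 N).
It fails at once if the plate is dropped (moves faster than 0.4 m/s while the fingers do not touch it) (linear speed of plate above 0.4 m/s and contact force between the fingers and plate below 0.01 N).
It fails at once if a bystander is moved more than 15 mm (distance of any of tweezers, loupe, shipper, sample_box, dish, bottle from where it was at the start of the episode above 0.015 m).
It also fails if it takes over 54 s, if anything falls off the work surface, if the arm or the gripper's body presses on something with over 40 N, if the wrist force passes 120 N, or if a joint passes its speed limit or range.

## Working session

There is one attempt and no reset: what is moved stays moved. The work goes in short steps, Python scripts to look and compute and a tool call to move; the robot and the scene stay as the last step left them, time stands still between calls to the robot, and variables do not carry over. Pictures are saved under pics/ and viewed, at most 10 in all, crops included, and the job is handed in when it is done.

Besides the shell and the picture viewer there is one more tool, called after "Emit:" as name(argument=value, ...) on one line, values as JSON. step_arm: Moves the arm, as the interface text tells. Its arguments: {"type":"object","properties":{"motion":{"type":"array"},"gripper":{"type":"number"},"grip_force":{"type":"number"}},"required":["motion"]}

```bash
mkdir -p pics
python3 - <<'E'
from plant import ctrl
import cv2,numpy as np
for n in("scene","top"):
    cv2.imwrite(f"pics/{n}0.png",ctrl.read_camera(n))
    c=ctrl.calibration(n);print(n,c)
s=ctrl.get_state();print(s['eef_pos'],s['tcp_rot'],s['contact_force'],s['time'],s['opening'])
E
```

```text
scene {'fx': 363.17887106614245, 'fy': 363.17887106614245, 'cx': 322.1439916330983, 'cy': 202.42105409947249, 'cam_to_world': array([[ 0.90802901, -0.34004902,  0.24464255,  0.80942136],
       [ 0.41888533,  0.74303627, -0.52195037, -0.52502252],
       [-0.00428958,  0.57642325,  0.81714003,  0.95083017],
       [ 0.        ,  0.        ,  0.        ,  1.        ]])}
top {'fx': 435.11070951799803, 'fy': 435.11070951799803, 'cx': 314.2190870703803, 'cy': 200.4815240676632, 'cam_to_world': array([[-0.03929888,  0.97783966, -0.20563365,  0.30768536],
       [-0.99921905, -0.03761096,  0.01211232,  0.00640445],
       [ 0.00410983,  0.20594906,  0.97855408,  1.26399061],
       [ 0.        ,  0.        ,  0.        ,  1.        ]])}
[0.2574221  0.62336896 0.24103473] [ 1.94645102e-01  9.80873127e-01 -1.02301117e-03 -3.82172131e-04] [-0.46087779  0.13812639 -1.13354402] 0.1 1.0030500379021592
```

View pics/scene0.png

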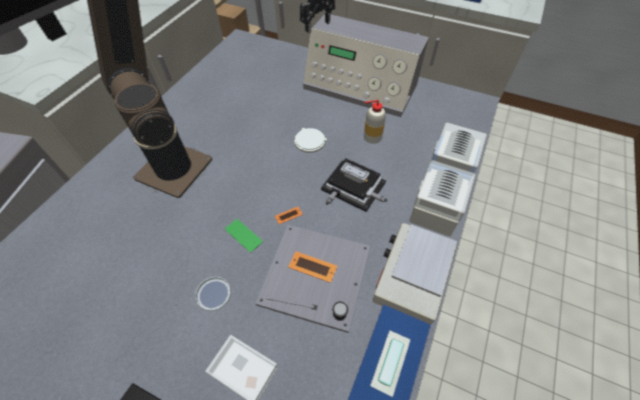

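View pics/top0.png

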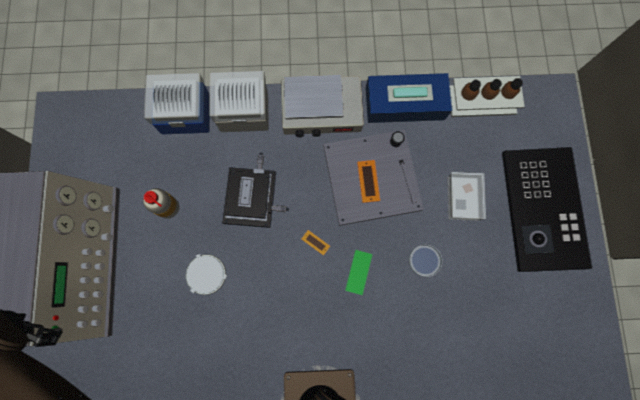

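Candidates (top view): green plate (358,272), small amber (316,242) on the bench, and larger amber (370,181) on the deck. The last one fits: it isn't green, it is the larger of the ambers, and it lies on the deck. I'll confirm in enlarged crops.

Run:
```python
import cv2
a=cv2.imread("pics/top0.png")[125:275,220:420];cv2.imwrite("pics/topc.png",cv2.resize(a,None,fx=4,fy=4,interpolation=cv2.INTER_CUBIC))
a=cv2.imread("pics/scene0.png")[150:330,230:390+30];cv2.imwrite("pics/scenec.png",cv2.resize(a,None,fx=3.333333,fy=3.333333,interpolation=cv2.INTER_CUBIC) if 0 else cv2.resize(a,(570,540),interpolation=cv2.INTER_CUBIC))
```

```text
(no output)
```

View pics/topc.png

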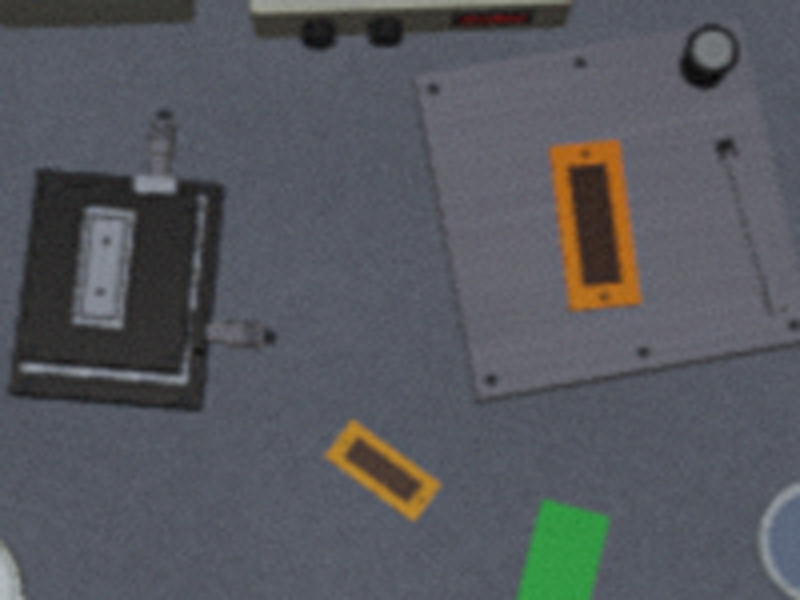

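View pics/scenec.png

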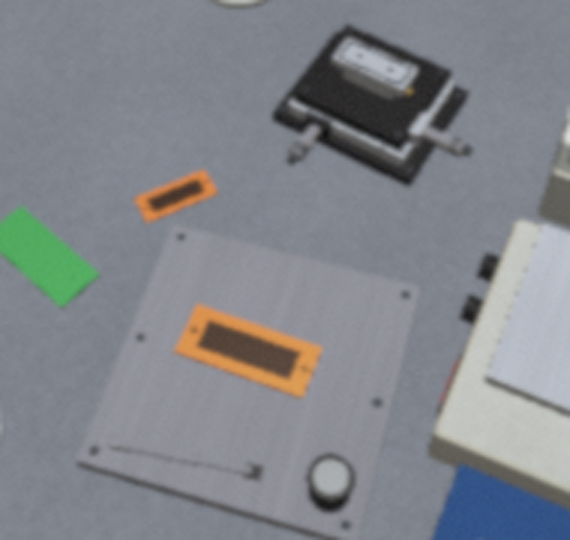

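The crops confirm it: the large amber plate is on the deck (top crop centre about (596,225)), and the small amber one is on the bench. The chuck is at (104,268) in the top crop. Next I triangulate corners from both views.

```bash
cat > h.py <<'E'
from plant import ctrl
import cv2,numpy as np
C={n:ctrl.calibration(n) for n in("scene","top")}
def P(n):
    c=C[n];K=np.array([[c['fx'],0,c['cx']],[0,c['fy'],c['cy']],[0,0,1]])
    return K@np.diag([1,-1,-1])@np.linalg.inv(c['cam_to_world'])[:3]
def tri(t,s):
    X=cv2.triangulatePoints(P("top"),P("scene"),np.float64(t).T,np.float64(s).T);return (X[:3]/X[3]).T
def onz(n,uv,z):
    c=C[n];T=c['cam_to_world'];uv=np.float64(uv)
    d=np.c_[(uv[:,0]-c['cx'])/c['fx'],-(uv[:,1]-c['cy'])/c['fy'],-np.ones(len(uv))]@T[:3,:3].T
    return T[:3,3]+d*((z-T[2,3])/d[:,2])[:,None]
E
python3 - <<'E'
from h import *
np.set_printoptions(precision=4,suppress=True)
# order far+y far-y near-y near+y
D={'plate':([(552,147),(619,140),(641,303),(571,310)],[(322,347),(304,397),(176,351),(197,305)],.073),
'chuck':([(85,207),(135,211),(122,328),(73,324)],[(420,66),(410,88),(333,60),(346,37)],.08),
'deck':([(417,80),(742,18),(812,344),(478,402)],[(418,288),(350,538),(78,461),(172,228)],.07)}
for k,(t,s,z) in D.items():
    t=np.array(t)/4+[220,125]-.4;s=np.array(s)/3+[230,150]-.33
    print(k);print('tri',tri(t,s),tri(t,s).mean(0))
    for n,p in(('top',t),('scene',s)):
        q=onz(n,p,z);a=q[0]+q[1]-q[2]-q[3]
        print(n,q[:,:2].tolist() if k=='deck' else '',q.mean(0)[:2],'front',((q[2]+q[3])/2)[:2],'yaw',np.degrees(np.arctan2(a[1],a[0])),np.linalg.norm(a)/2,np.linalg.norm(q[0]-q[1]))
E
```

```text
plate
tri [[ 0.6668 -0.1353  0.0773]
 [ 0.6708 -0.1835  0.0753]
 [ 0.5517 -0.1909  0.0748]
 [ 0.5483 -0.1422  0.074 ]] [ 0.6094 -0.163   0.0754]
top  [ 0.6093 -0.1639] front [ 0.5497 -0.1673] yaw 3.2457665625268395 0.11933874064139899 0.048242543671773004
scene  [ 0.61  -0.161] front [ 0.5504 -0.1652] yaw 4.044927529014898 0.11933934660758357 0.04935262177466486
chuck
tri [[0.6338 0.1953 0.0834]
 [0.632  0.1619 0.0822]
 [0.5472 0.1708 0.0771]
 [0.5496 0.2034 0.0815]] [0.5907 0.1829 0.0811]
top  [0.5898 0.1823] front [0.5481 0.1869] yaw -6.343616196975134 0.08401639309763766 0.03532448747740958
scene  [0.5918 0.1852] front [0.5489 0.1869] yaw -2.2450869660447164 0.08596223985182476 0.03181160320503128
deck
tri [[ 0.7222 -0.0421  0.0713]
 [ 0.7542 -0.2773  0.0853]
 [ 0.5204 -0.3099  0.0646]
 [ 0.487  -0.0749  0.0651]] [ 0.6209 -0.1761  0.0716]
top [[0.7219998742942109, -0.042583396481671865], [0.760336918864647, -0.2807222008404036], [0.5180913310580972, -0.3097800896985842], [0.4862589543252058, -0.07455114111289042]] [ 0.6217 -0.1769] front [ 0.5022 -0.1922] yaw 7.275721991682669 0.24093320109433494 0.24120493180654892
scene [[0.7229726783841826, -0.04053797151826538], [0.7526490029544187, -0.27342240045004784], [0.5240683818955545, -0.30961047026398153], [0.48878431213459017, -0.07734134665031328]] [ 0.6221 -0.1752] front [ 0.5064 -0.1935] yaw 8.963283463611383 0.2342450034951636 0.234767632945601
```

Emit:
step_arm(motion=[{"offset": [-0.317, -0.295, 0], "twist": -13}, {"offset": [-0.317, -0.295, 0], "twist": -13}, {"offset": [-0.633, -0.589, 0], "twist": -26}, {"offset": [-0.633, -0.589, 0], "twist": -26}, {"offset": [-0.633, -0.589, 0], "twist": -26}, {"offset": [-0.633, -0.589, 0], "twist": -26}, {"offset": [-0.633, -0.589, 0], "twist": -26}, {"offset": [-0.633, -0.589, 0], "twist": -26}, {"offset": [-0.633, -0.589, 0], "twist": -26}, {"offset": [-0.633, -0.589, 0], "twist": -26}, {"offset": [-0.633, -0.589, 0], "twist": -26}, {"offset": [-0.633, -0.589, 0], "twist": -26}], gripper=0)

```text
time: 1.3
eef_pos: [0.5071, 0.0779, 0.242]
tcp_rot: [-0.031, 1.0, 0.0, -0.0]
contact_force: [0.9, 0.7, 1.5]
opening: 0.0
finger_force: 0.0
```

```bash
cat >> h.py <<'E'
from scipy.spatial.transform import Rotation as R
np.set_printoptions(precision=4,suppress=True)
def go(xyz,yaw):
    s=ctrl.get_state();r=R.from_quat(s['tcp_rot']).as_matrix()
    y=np.degrees(np.arctan2(r[1,1],r[0,1]))
    print('t',round(s['time'],2),'tcp',s['eef_pos'],'yaw',round(y,2),'q6',round(s['qpos'][5],2),'F',np.array(s['contact_force']),'op',round(s['opening'],3),'ff',s['finger_force'])
    print('offset',r.T@(np.array(xyz)-s['eef_pos']),'twist',round(-((yaw-y+180)%360-180),2))
E
python3 -c "
from h import *
go([.617,-.1625,.11],93.5)"
```

```text
t 1.3 tcp [0.5071 0.0779 0.242 ] yaw 93.54 q6 -1.68 F [0.9428 0.7417 1.4987] op 0.0 ff 0.0
offset [-0.0949 -0.2468  0.1319] twist 0.04
```

Emit:
step_arm(motion=[{"offset": [-0.095, -0.247, 0.03]}, {"offset": [-0.095, -0.247, 0.07]}, {"offset": [-0.095, -0.247, 0.13]}, {"offset": [-0.095, -0.247, 0.13]}, {"offset": [-0.095, -0.247, 0.13]}, {"offset": [-0.095, -0.247, 0.13]}, {"offset": [-0.095, -0.247, 0.13]}, {"offset": [-0.095, -0.247, 0.13]}, {"offset": [-0.095, -0.247, 0.13]}, {"offset": [-0.095, -0.247, 0.13]}])

```text
invalid input at $.motion[0]: expected keys offset, twist
```

```bash
python3 -c "
from h import *
go([.617,-.1625,.084],93.5)"
```

```text
t 1.3 tcp [0.5071 0.0779 0.242 ] yaw 93.54 q6 -1.68 F [0.9428 0.7417 1.4987] op 0.0 ff 0.0
offset [-0.0949 -0.2468  0.1579] twist 0.04
```

Emit:
step_arm(motion=[{"offset": [-0.095, -0.247, 0.03], "twist": 0}, {"offset": [-0.095, -0.247, 0.07], "twist": 0}, {"offset": [-0.095, -0.247, 0.13], "twist": 0}, {"offset": [-0.095, -0.247, 0.13], "twist": 0}, {"offset": [-0.095, -0.247, 0.13], "twist": 0}, {"offset": [-0.095, -0.247, 0.13], "twist": 0}, {"offset": [-0.095, -0.247, 0.13], "twist": 0}, {"offset": [-0.095, -0.247, 0.13], "twist": 0}, {"offset": [-0.095, -0.247, 0.13], "twist": 0}])

```text
time: 2.2
eef_pos: [0.6172, -0.16, 0.1132]
tcp_rot: [-0.031, 1.0, -0.0, 0.0]
contact_force: [-0.3, 0.8, -0.0]
opening: 0.002
finger_force: 0.0
```

```bash
python3 -c "
from h import *
go([.617,-.1625,.084],93.5)"
```

```text
t 2.2 tcp [ 0.6172 -0.16    0.1132] yaw 93.59 q6 -2.05 F [-0.2752  0.8496 -0.0052] op 0.002 ff 0.0
offset [ 0.0004 -0.0024  0.0292] twist 0.09
```

Emit:
step_arm(motion=[{"offset": [0, -0.002, 0.015], "twist": 0}, {"offset": [0, -0.002, 0.027], "twist": 0}, {"offset": [0, -0.002, 0.027], "twist": 0}, {"offset": [0, -0.002, 0.027], "twist": 0}])

```text
time: 2.6
eef_pos: [0.6167, -0.162, 0.0848]
tcp_rot: [-0.031, 1.0, 0.0, -0.001]
contact_force: [0.2, 0.6, -0.4]
opening: -0.003
finger_force: 0.0
```

Emit:
step_arm(motion=[{"offset": [0, 0, 0.001], "twist": 0}, {"offset": [0, 0, 0.001], "twist": 0}])

```text
time: 2.8
eef_pos: [0.6171, -0.1626, 0.0843]
tcp_rot: [-0.031, 1.0, 0.0, -0.0]
contact_force: [-0.2, 0.9, 0.9]
opening: 0.0
finger_force: 0.0
```

Emit:
step_arm(motion=[{"offset": [0, 0, 0.001], "twist": 0}, {"offset": [0, 0, 0.001], "twist": 0}])

```text
time: 3.0
eef_pos: [0.6176, -0.1629, 0.0841]
tcp_rot: [-0.031, 1.0, -0.0, 0.0]
contact_force: [-0.9, 0.4, 4.5]
opening: 0.002
finger_force: 1.9
```

Emit:
step_arm(motion=[{"offset": [0, 0, 0.0005], "twist": 0}, {"offset": [0, 0, 0.0005], "twist": 0}])

```text
time: 3.2
eef_pos: [0.6178, -0.163, 0.0841]
tcp_rot: [-0.031, 1.0, -0.0, 0.001]
contact_force: [-1.0, 0.9, 6.4]
opening: 0.001
finger_force: 2.8
```

Emit:
step_arm(motion=[{"offset": [0.005, 0, 0], "twist": 0}, {"offset": [0.01, 0, 0], "twist": 0}, {"offset": [0.015, 0, 0], "twist": 0}, {"offset": [0.02, 0, 0], "twist": 0}, {"offset": [0.025, 0, 0], "twist": 0}, {"offset": [0.03, 0, 0], "twist": 0}, {"offset": [0.03, 0, 0], "twist": 0}])

```text
time: 3.9
eef_pos: [0.5875, -0.1652, 0.0841]
tcp_rot: [-0.031, 1.0, -0.001, 0.001]
contact_force: [-0.2, -0.2, 6.2]
opening: -0.0
finger_force: 3.2
```

```bash
cat >> h.py <<'E'
def amber(n,tag,z,thr=True):
    im=ctrl.read_camera(n);cv2.imwrite(f"pics/{n}{tag}.png",im)
    h=cv2.cvtColor(im,cv2.COLOR_BGR2HSV);m=cv2.inRange(h,(5,120,90),(25,255,255))
    for c in cv2.findContours(m,cv2.RETR_EXTERNAL,cv2.CHAIN_APPROX_NONE)[0]:
        if cv2.contourArea(c)<150: continue
        q=onz(n,c[:,0,:].astype(float),z)[:,:2]
        (x,y),(a,b),t=cv2.minAreaRect((q*1000).astype(np.float32))
        if a<b: t+=90
        t=(t+90)%180-90
        print(n,'c',round(x,1),round(y,1),'size',round(a,1),round(b,1),'yaw',round(t,2),'px',c[:,0].mean(0),'xmin',q[:,0].min())
E
python3 -c "
from h import *
amber('top',1,.073);amber('scene',1,.073)
go([.522,-.168,.084],93.5)"
```

```text
scene c 611.2 -162.3 size 55.5 48.8 yaw 2.88 px [313.8023 267.4419] xmin 0.5845511383520521
t 4.0 tcp [ 0.5875 -0.1652  0.0841] yaw 93.55 q6 -2.07 F [-0.3546 -0.6695  7.4995] op 0.001 ff 3.3878201461857316
offset [ 0.0655  0.0013 -0.    ] twist 0.05
```

Emit:
step_arm(motion=[{"offset": [0.005, 0, 0], "twist": 0}, {"offset": [0.011, 0, 0], "twist": 0}, {"offset": [0.017, 0, 0], "twist": 0}, {"offset": [0.023, 0, 0], "twist": 0}, {"offset": [0.029, 0, 0], "twist": 0}, {"offset": [0.034, 0, 0], "twist": 0}, {"offset": [0.034, 0, 0], "twist": 0}])

```text
time: 4.7
eef_pos: [0.5535, -0.1674, 0.0841]
tcp_rot: [-0.031, 1.0, -0.001, 0.001]
contact_force: [-0.1, -0.4, 7.1]
opening: -0.002
finger_force: 3.5
```

Emit:
step_arm(motion=[{"offset": [0.005, 0, 0], "twist": 0}, {"offset": [0.011, 0, 0], "twist": 0}, {"offset": [0.017, 0, 0], "twist": 0}, {"offset": [0.023, 0, 0], "twist": 0}, {"offset": [0.029, 0, 0], "twist": 0}, {"offset": [0.032, 0, 0], "twist": 0}, {"offset": [0.032, 0, 0], "twist": 0}, {"offset": [0.032, 0, 0], "twist": 0}])

```text
time: 5.5
eef_pos: [0.5218, -0.1694, 0.0841]
tcp_rot: [-0.031, 1.0, -0.001, 0.001]
contact_force: [0.2, -0.1, 8.3]
opening: 0.001
finger_force: 3.7
```

```bash
python3 -c "
from h import *
amber('scene',2,.073)
go([.522,-.168,.11],93.5)"
```

```text
scene c 542.5 -166.5 size 62.8 48.8 yaw 3.51 px [290.2727 259.2727] xmin 0.5124884093060201
t 5.55 tcp [ 0.5218 -0.1694  0.0841] yaw 93.55 q6 -2.13 F [-0.1822 -0.4568  6.6414] op -0.001 ff 3.717473575798067
offset [-0.0003  0.0013 -0.0259] twist 0.05
```

Emit:
step_arm(motion=[{"offset": [0, 0, -0.02], "twist": 0}, {"offset": [0, 0, -0.05], "twist": 0}, {"offset": [0, 0.04, -0.08], "twist": 0}, {"offset": [0, 0.09, -0.08], "twist": 0}, {"offset": [0, 0.14, -0.08], "twist": 0}, {"offset": [0, 0.18, -0.08], "twist": 0}, {"offset": [0, 0.18, -0.08], "twist": 0}, {"offset": [0, 0.18, -0.08], "twist": 0}], gripper=0.085)

```text
time: 6.35
eef_pos: [0.5091, 0.0117, 0.1618]
tcp_rot: [-0.032, 0.999, -0.0, -0.001]
contact_force: [1.0, -0.4, 0.2]
opening: 0.995
finger_force: 0.0
```

```bash
python3 -c "
from h import *
amber('top',3,.073);amber('scene',3,.073)
a=cv2.imread('pics/top3.png')[120:280,290:450];b=cv2.imread('pics/scene3.png')[200:360,230:390]
cv2.imwrite('pics/c3.png',cv2.resize(np.hstack([a,b]),(800,400),interpolation=cv2.INTER_CUBIC))
go([.5,-.168,.11],93.5)"
```

```text
top c 515.3 -169.6 size 120.5 50.3 yaw 3.42 px [372.8   213.687] xmin 0.45471203160227586
scene c 514.8 -168.2 size 118.4 48.8 yaw 3.51 px [279.9434 255.0472] xmin 0.4545416575006744
scene c 475.9 -44.7 size 72.1 29.5 yaw 51.51 px [288.2807 214.9298] xmin 0.4456792482133667
t 6.45 tcp [0.5098 0.0102 0.1622] yaw 93.52 q6 -1.81 F [ 0.4107  0.7369 -0.0903] op 0.996 ff 0.0
offset [ 0.0206 -0.1773  0.0522] twist 0.02
```

View pics/c3.png

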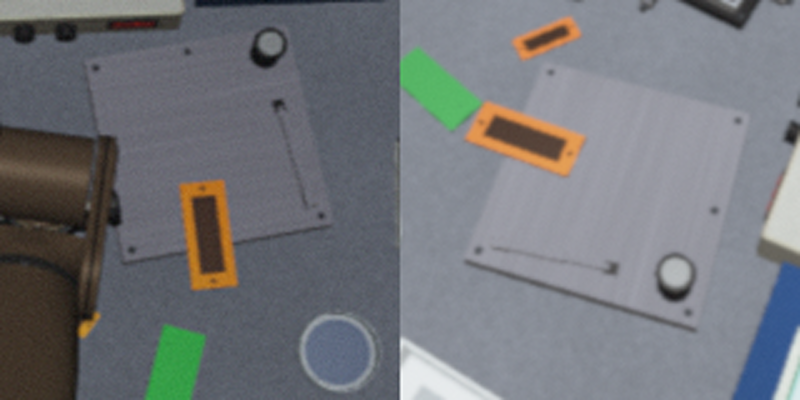

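The slide is done: plate at (0.515, −0.169), yaw 3.5°, about 44 mm over the edge, flat; nothing else was disturbed. Next is the grasp on the overhang.

Emit:
step_arm(motion=[{"offset": [0.0, -0.05, 0], "twist": 0}, {"offset": [0.02, -0.1, 0], "twist": 0}, {"offset": [0.046, -0.178, 0.0], "twist": 0}, {"offset": [0.046, -0.178, 0.02], "twist": 0}, {"offset": [0.046, -0.178, 0.05], "twist": 0}, {"offset": [0.046, -0.178, 0.05], "twist": 0}, {"offset": [0.046, -0.178, 0.05], "twist": 0}, {"offset": [0.046, -0.178, 0.05], "twist": 0}], gripper=0.075, grip_force=30)

```text
time: 7.25
eef_pos: [0.4761, -0.17, 0.1141]
tcp_rot: [-0.031, 1.0, -0.001, 0.001]
contact_force: [0.0, 0.6, -0.2]
opening: 0.875
finger_force: 0.0
```

```bash
python3 -c "
from h import *
go([.475,-.1714,.06],93.46)"
```

```text
t 7.25 tcp [ 0.4761 -0.17    0.1141] yaw 93.56 q6 -2.18 F [ 0.0171  0.6334 -0.2012] op 0.875 ff 0.0
offset [ 0.0013 -0.0013  0.0541] twist 0.1
```

Emit:
step_arm(motion=[{"offset": [0.001, -0.001, 0.02], "twist": 0}, {"offset": [0.001, -0.001, 0.04], "twist": 0}, {"offset": [0.001, -0.001, 0.052], "twist": 0}, {"offset": [0.001, -0.001, 0.052], "twist": 0}, {"offset": [0.001, -0.001, 0.052], "twist": 0}])

```text
time: 7.75
eef_pos: [0.4751, -0.1706, 0.0617]
tcp_rot: [-0.031, 1.0, -0.0, 0.001]
contact_force: [-0.2, -0.5, 0.4]
opening: 0.878
finger_force: 0.0
```

Emit:
step_arm(motion=[{"offset": [0, 0, 0], "twist": 0}, {"offset": [0, 0, 0], "twist": 0}, {"offset": [0, 0, 0], "twist": 0}, {"offset": [0, 0, 0], "twist": 0}, {"offset": [0, 0, 0], "twist": 0}, {"offset": [0, 0, 0], "twist": 0}], gripper=0.04, grip_force=30)

```text
time: 8.35
eef_pos: [0.4752, -0.171, 0.0616]
tcp_rot: [-0.031, 1.0, -0.0, 0.001]
contact_force: [-0.5, 0.7, 5.6]
opening: 0.574
finger_force: 30.7
```

```bash
python3 -c "
from h import *
go([.475,-.1714,.06],93.46)"
```

```text
t 8.35 tcp [ 0.4752 -0.171   0.0616] yaw 93.54 q6 -2.18 F [-0.5151  0.6551  5.5633] op 0.574 ff 30.695528984069824
offset [ 0.0002 -0.0004  0.0016] twist 0.08
```

Emit:
step_arm(motion=[{"offset": [0, 0, -0.004], "twist": 0}, {"offset": [0, 0, -0.01], "twist": 0}, {"offset": [0, 0, -0.018], "twist": 0}, {"offset": [0, 0, -0.028], "twist": 0}, {"offset": [0, 0, -0.04], "twist": 0}, {"offset": [0, 0, -0.052], "twist": 0}, {"offset": [0, 0, -0.06], "twist": 0}, {"offset": [0, 0, -0.06], "twist": 0}, {"offset": [0, 0, -0.06], "twist": 0}, {"offset": [0, 0, -0.06], "twist": 0}])

```text
time: 9.35
eef_pos: [0.474, -0.1704, 0.1202]
tcp_rot: [-0.031, 1.0, 0.0, -0.001]
contact_force: [0.6, -0.2, 0.5]
opening: 0.578
finger_force: 31.0
```

```bash
python3 -c "
from h import *
amber('scene',4,.133)
go([.5510,.1863,.125],85.5)
a=cv2.imread('pics/scene4.png')[190:290,210:370]
cv2.imwrite('pics/c4.png',cv2.resize(a,(800,500),interpolation=cv2.INTER_CUBIC))
"
```

```text
scene c 519.5 -168.5 size 107.7 51.9 yaw 2.47 px [280.6369 245.2102] xmin 0.4647033213532859
scene c 497.9 -78.4 size 69.5 27.8 yaw 50.96 px [288.     214.9138] xmin 0.4680967197863005
t 9.4 tcp [ 0.474  -0.1704  0.1202] yaw 93.55 q6 -2.18 F [0.6825 0.018  0.0579] op 0.572 ff 31.025991439819336
offset [-0.0989  0.3512 -0.0047] twist 8.05
```

View pics/c4.png

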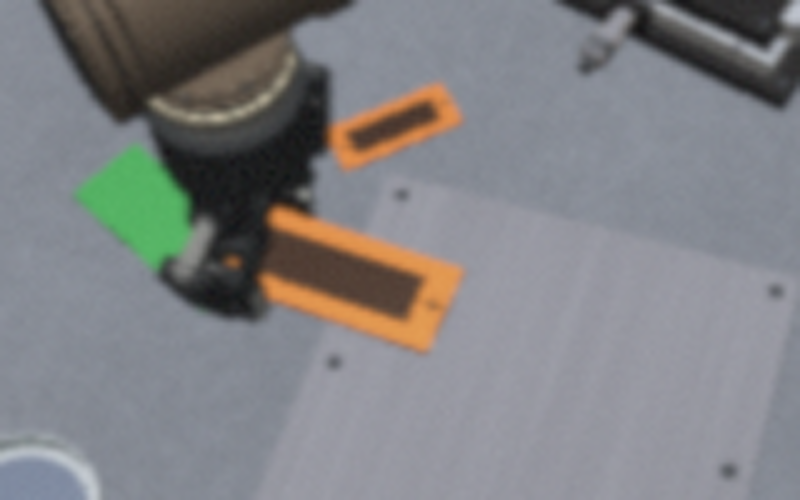

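Plate is held: far-end corners at about (463,267) and (431,352) in this crop. I'll check its sag and refine the chuck pose and yaw from the first pictures (free to do).

Run:
```python
from h import *
for z in(.12,.125,.13,.135): print(z,onz('scene',[(302.5,243.3),(296.1,260.3)],z).mean(0))
a=np.deg2rad
yaw=lambda q:np.degrees(np.arctan2(*(q[1]-q[0])[1::-1]))
t=lambda p:np.array(p)/4+[220,125]-.4
print('front line',onz('top',t([(188,380),(20,366)]),.05),yaw(onz('top',t([(188,380),(20,366)]),.05))-90)
print('right line',yaw(onz('top',t([(185,380),(203,195)]),.05)))
s=lambda p:np.array(p)/3+[230,150]-.33
print('scene carriage front->',yaw(onz('scene',s([(275,112),(348,27)]),.03))-90, 'right',yaw(onz('scene',s([(290,100),(410,153)]),.05)), 'far',yaw(onz('scene',s([(411,182),(467,92)]),.02))-90)
for n,r,lo in(('top',(170,212,232,258),150),('scene',(155,185,335,375),150)):
    im=cv2.imread(f'pics/{n}0.png');g=cv2.cvtColor(im,cv2.COLOR_BGR2GRAY)[r[0]:r[1],r[2]:r[3]]
    k=6;G=cv2.resize(g,None,fx=k,fy=k,interpolation=cv2.INTER_CUBIC);th,m=cv2.threshold(G,0,255,cv2.THRESH_OTSU)
    if n=='scene': m=(G>th+25).astype(np.uint8)*255
    m=cv2.morphologyEx(m,cv2.MORPH_CLOSE,np.ones((9,9)));m=cv2.morphologyEx(m,cv2.MORPH_OPEN,np.ones((31,31)))
    c=max(cv2.findContours(m,cv2.RETR_EXTERNAL,cv2.CHAIN_APPROX_NONE)[0],key=cv2.contourArea)[:,0]
    q=onz(n,(c+.5)/k-.5+[r[2],r[0]],.08)[:,:2]
    x=cv2.minAreaRect((q*1000).astype(np.float32));print(n,th,x)
```

```text
0.12 [ 0.5722 -0.1585  0.12  ]
0.125 [ 0.5737 -0.1607  0.125 ]
0.13 [ 0.5751 -0.1629  0.13  ]
0.135 [ 0.5765 -0.1651  0.135 ]
front line [[0.5128 0.1279 0.05  ]
 [0.5274 0.2464 0.05  ]] -7.029822305262442
right line -6.436595810844657
scene carriage front-> -9.491679991337179 right -4.797552093624185 far -5.672492391579155
top 81.0 ((590.0927734375, 182.42678833007812), (36.469295501708984, 85.78087615966797), 83.07864379882812)
scene 97.0 ((594.7559814453125, 228.60079956054688), (88.70144653320312, 57.9056282043457), 24.537660598754883)
```

Emit:
step_arm(motion=[{"offset": [-0.003, 0.01, 0], "twist": 0}, {"offset": [-0.009, 0.033, 0], "twist": 1}, {"offset": [-0.019, 0.068, 0], "twist": 2}, {"offset": [-0.03, 0.105, 0], "twist": 3}, {"offset": [-0.04, 0.142, 0], "twist": 4}, {"offset": [-0.05, 0.179, 0], "twist": 5}, {"offset": [-0.06, 0.216, 0], "twist": 6}, {"offset": [-0.071, 0.253, 0], "twist": 7}, {"offset": [-0.081, 0.29, 0], "twist": 8}, {"offset": [-0.09, 0.322, 0], "twist": 9}, {"offset": [-0.096, 0.344, 0], "twist": 10}, {"offset": [-0.099, 0.352, 0], "twist": 10}])

```text
time: 10.6
eef_pos: [0.551, 0.1894, 0.1203]
tcp_rot: [0.055, 0.998, 0.0, -0.0]
contact_force: [0.6, -0.5, -0.6]
opening: 0.575
finger_force: 31.1
```

Emit:
step_arm(motion=[{"offset": [0, 0, 0], "twist": 0}, {"offset": [0, 0, 0], "twist": 0}, {"offset": [0, 0, 0], "twist": 0}])

```text
time: 10.9
eef_pos: [0.5512, 0.1858, 0.1206]
tcp_rot: [0.057, 0.998, -0.0, -0.0]
contact_force: [0.1, 1.3, -0.7]
opening: 0.576
finger_force: 31.1
```

```bash
python3 -c "
from h import *
amber('scene',5,.133)
go([.5507,.1875,.0716],83.6)
a=cv2.imread('pics/scene5.png')[120:240,290:450]
cv2.imwrite('pics/c5.png',cv2.resize(a,(800,600),interpolation=cv2.INTER_CUBIC))
"
```

```text
scene c 498.7 -77.5 size 67.2 27.6 yaw 51.51 px [288.2807 214.9123] xmin 0.470541149194684
scene c 601.0 178.5 size 50.6 106.3 yaw -8.09 px [359.2314 161.7521] xmin 0.5514750993524941
t 10.95 tcp [0.5513 0.1857 0.1207] yaw 83.47 q6 -1.31 F [ 0.6339 -1.3176  0.2907] op 0.57 ff 31.10626995563507
offset [0.0007 0.0017 0.0491] twist -0.13
```

View pics/c5.png

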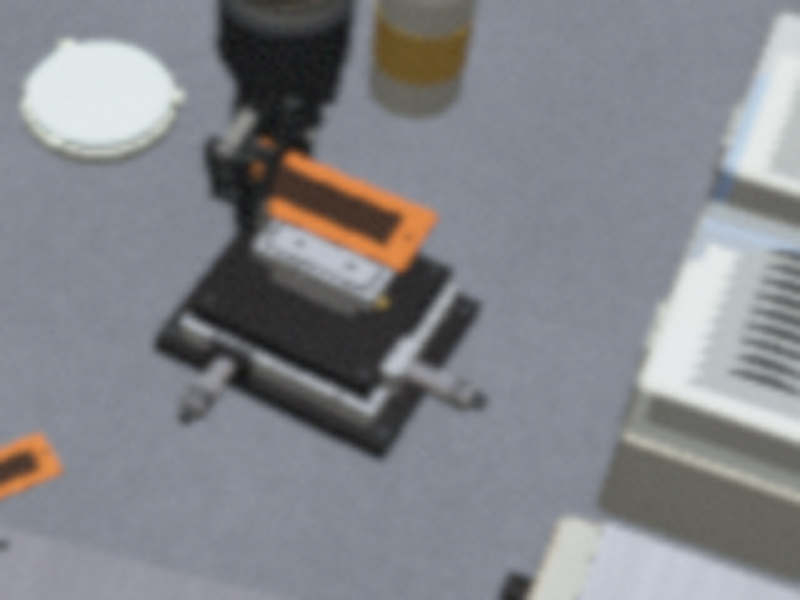

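Plate is level over the chuck (far-end corners near (437,213) and (407,270)) and parallel to the chuck edge. Lowering.

Emit:
step_arm(motion=[{"offset": [0, 0.001, 0.01], "twist": 0}, {"offset": [0.001, 0.002, 0.022], "twist": 0}, {"offset": [0.001, 0.002, 0.034], "twist": 0}, {"offset": [0.001, 0.002, 0.042], "twist": 0}, {"offset": [0.001, 0.002, 0.046], "twist": 0}, {"offset": [0.001, 0.002, 0.046], "twist": 0}, {"offset": [0.001, 0.002, 0.046], "twist": 0}])

```text
time: 11.65
eef_pos: [0.5509, 0.189, 0.075]
tcp_rot: [0.056, 0.998, 0.0, 0.0]
contact_force: [0.5, 0.9, -0.2]
opening: 0.571
finger_force: 31.1
```

Emit:
step_arm(motion=[{"offset": [0, 0, 0.001], "twist": 0}, {"offset": [0, 0, 0.0015], "twist": 0}, {"offset": [0, 0, 0.0015], "twist": 0}])

```text
time: 11.95
eef_pos: [0.5508, 0.189, 0.0737]
tcp_rot: [0.056, 0.998, 0.0, 0.0]
contact_force: [0.4, 0.6, 0.8]
opening: 0.577
finger_force: 31.1
```

Emit:
step_arm(motion=[{"offset": [0, 0, 0.001], "twist": 0}, {"offset": [0, 0, 0.001], "twist": 0}, {"offset": [0, 0, 0.001], "twist": 0}])

```text
time: 12.25
eef_pos: [0.5507, 0.1889, 0.0724]
tcp_rot: [0.056, 0.998, 0.0, 0.0]
contact_force: [-0.8, 0.8, 0.1]
opening: 0.571
finger_force: 31.1
```

```bash
python3 -c "
from h import *
go([.5507,.1875,.0716],83.6)
amber('scene',6,.083)"
```

```text
t 12.25 tcp [0.5507 0.1889 0.0724] yaw 83.56 q6 -1.3 F [-0.7654  0.7572  0.0524] op 0.571 ff 31.123468279838562
offset [-0.0001 -0.0014  0.0008] twist -0.04
scene c 479.7 -50.2 size 71.3 29.1 yaw 51.51 px [288.2807 214.9298] xmin 0.44982289837691963
scene c 600.6 182.7 size 55.2 103.7 yaw -6.2 px [358.3983 171.4661] xmin 0.5510624236034564
```

Emit:
step_arm(motion=[{"offset": [0, -0.001, 0.0005], "twist": 0}, {"offset": [0, -0.0015, 0.001], "twist": 0}, {"offset": [0, -0.0015, 0.001], "twist": 0}])

```text
time: 12.6
eef_pos: [0.5512, 0.1877, 0.0723]
tcp_rot: [0.056, 0.998, 0.0, 0.001]
contact_force: [-1.0, 2.0, 5.1]
opening: 0.572
finger_force: 31.4
```

Emit:
step_arm(motion=[{"offset": [0, 0, 0.0005], "twist": 0}, {"offset": [0, 0, 0.0005], "twist": 0}, {"offset": [0, 0, 0.0005], "twist": 0}])

```text
time: 12.9
eef_pos: [0.5512, 0.1877, 0.0723]
tcp_rot: [0.056, 0.998, 0.0, 0.001]
contact_force: [-2.2, 1.7, 7.6]
opening: 0.574
finger_force: 31.6
```

Seated on the chuck at about 7 N. Release and rise.

Emit:
step_arm(motion=[{"offset": [0, 0, 0], "twist": 0}, {"offset": [0, 0, 0], "twist": 0}, {"offset": [0, 0, 0], "twist": 0}, {"offset": [0, 0, 0], "twist": 0}, {"offset": [0, 0, 0], "twist": 0}], gripper=0.078)

```text
time: 13.4
eef_pos: [0.5503, 0.1873, 0.0705]
tcp_rot: [0.056, 0.998, -0.0, -0.0]
contact_force: [-0.8, -0.2, 0.7]
opening: 0.914
finger_force: 0.0
```

Emit:
step_arm(motion=[{"offset": [0, 0, -0.01], "twist": 0}, {"offset": [0, 0, -0.03], "twist": 0}, {"offset": [0, 0, -0.06], "twist": 0}, {"offset": [0, 0, -0.1], "twist": 0}, {"offset": [0, -0.05, -0.1], "twist": 0}, {"offset": [0, -0.1, -0.1], "twist": 0}, {"offset": [0, -0.15, -0.1], "twist": 0}, {"offset": [0, -0.2, -0.1], "twist": 0}, {"offset": [0, -0.2, -0.1], "twist": 0}, {"offset": [0, -0.2, -0.1], "twist": 0}, {"offset": [0, -0.2, -0.1], "twist": 0}])

```text
time: 14.5
eef_pos: [0.5282, -0.0107, 0.1713]
tcp_rot: [0.056, 0.998, 0.0, 0.0]
contact_force: [0.4, 0.1, -0.1]
opening: 0.914
finger_force: 0.0
```

```bash
python3 -c "
from h import *
amber('top',7,.083);amber('scene',7,.083)
go([.5507,.1875,.0716],83.6)
a=cv2.imread('pics/top7.png')[150:240,210:300];b=cv2.imread('pics/scene7.png')[140:230,310:400]
cv2.imwrite('pics/c7.png',cv2.resize(np.hstack([a,b]),(800,400),interpolation=cv2.INTER_CUBIC))
"
```

```text
top c 590.8 181.7 size 53.4 121.7 yaw -5.44 px [245.3793 190.9914] xmin 0.5300279275043878
scene c 479.7 -50.2 size 71.3 29.1 yaw 51.51 px [288.2807 214.9298] xmin 0.44982289837691963
scene c 592.4 182.1 size 56.5 121.8 yaw -5.76 px [355.4545 170.8068] xmin 0.5305026007043269
t 14.6 tcp [ 0.5281 -0.01    0.171 ] yaw 83.67 q6 -1.67 F [-0.0266  0.0028  0.9627] op 0.912 ff 0.0
offset [-0.0007  0.1988  0.0994] twist 0.07
```

View pics/c7.png

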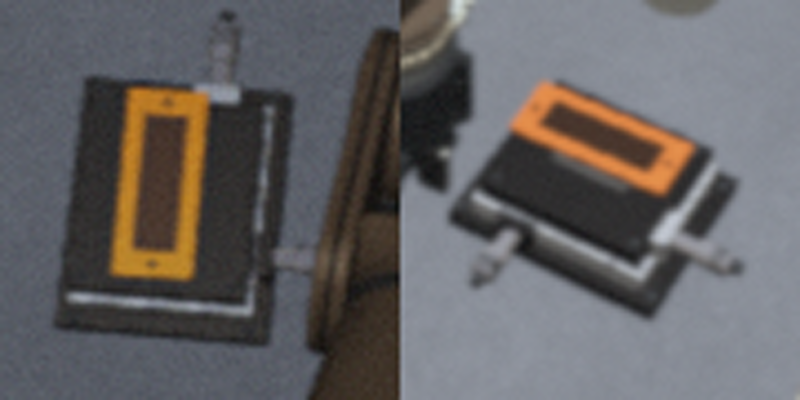

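The plate lies flat on the chuck at (160,182) in the left half of the crop. In the top view its centre is within about 1 mm of the measured chuck centre, and its yaw is within about 1.5°. Handing in.

```bash
python3 -c "
from plant import ctrl
print(ctrl.sign_off())"
```

```text
the job is handed in; nothing more can be done
None
```

I set the amber plate flat on the vacuum chuck and released it, about 1 mm off centre and within 1.5° of square by the camera, and handed the job in at about 15 s of the 54 s; the sign-off gave no verdict.

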